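Pull the air cleaner's pre-filter and hold it up to the window

ROBOT

A 6-joint arm with a two-finger parallel gripper is mounted at the origin on a cart in front of the work surface, level with it; the furniture and walls round the work are solid. World frame = base frame: x ahead of the robot, y to its left, z up, the work surface at z = 0. Lengths are in m, angles in rad, forces in N, time in s.
With the tool pointing down it reaches from about 0.325 to 0.875 m from the base axis. Payload 4.4 kg.
Tool frame: the origin (TCP) lies at the very end of the fingers, on their centre line; the grasp point (between the pads) lies 19 mm behind it; x points along the fingers, z is the direction in which the jaws open and shut, and the axes are right-handed (so a half turn about x gives the same grasp; the last joint's range is limited). The gripper opens to 85 mm and grips with 20 to 120 N. Pads are 22 mm wide; open, the fingers measure 114 mm over their backs; the gripper's body (76 mm by 85 mm) begins 54 mm behind the grasp point. The pads swing forward as they close: fully open they stand 13 mm farther back than shut.
Start: joints at [-1.45, 0.207, 1.542, -0, 1.393, -0.15], TCP at [0.154, -0.554, 0.231] pointing down, gripper open.
Joint ranges: [-2.73, 2.73], [-0.86, 2.22], [0.23, 2.46], [-1.11, 4.25], [0.08, 2.63], [-2.82, 2.82]. Speed limits (rad/s): [2.79, 2.79, 3.14, 3.14, 3.14, 3.14].

INTERFACE

Orientations are given as a unit quaternion [x, y, z, w].
In Python, from plant import r, viewer, sign_off gives the robot as it stands. The module is installed in compiled form; this text tells all that it offers.
- The arm moves only by the shell command python3 -m crank 'ROWS' [OPENING] [FORCE]. ROWS is a JSON object of lists of equal length, an entry for each row: "dp": the shift along the tool's x, y, z in cm, a list of three; "turn": the turn about the tool's x in degrees. A call has 1 to 10 rows; each row is the pose to reach, as a shift and turn from the pose commanded when the call began, along the tool's axes at that moment; what a row does not reach only later rows make up. A row lasts 1/12 s, in which the tool goes at most 41.7 mm and 7.16 degrees, less where a joint would pass 70% of its speed; a pose out of reach is approached as far as the arm can. A call with a gripper value outside its range is refused whole. OPENING is the closure in counts, from 0 (fully open) to 255 (shut), set as the call begins (- or left out, the last holds). The fingers move at their own pace and stop on an object; FORCE is the grip in N (left out, the last holds). Time passes only in rows, so rows that repeat a pose let the fingers close. It gives the time, the measured TCP pose, the force and the opening at its end, in the units of the state.
- r.get_state(): the state, without advancing time (a new reading comes with each control period).
- viewer.camera(name): name is "side" or "top" or "wrist"; returns (picture, depth): 420x560x3 uint8, blue, green, red; 420x560 float32, m along the optical axis (not along the pixel's ray), 0 where there is no reading.
- viewer.calibration(name): a dict with "fx", "fy", "cx", "cy" (pixels), "camera_from_world" (4x4, takes a point from world to camera coordinates). Camera axes: x right, y up, looking along -z (the intrinsics and any distortion apply to the point x, -y, -z); pixel columns grow to the right and rows downward; lengths in m; the calibration is good to about 2 mm. A picture is of the moment at which its call begins: read the wrist's pose just before it. calibration takes no time and is no camera call; for the wrist camera it gives the pose at the moment of the call.
- sign_off(): hands the job in, once; it reports no verdict.
Trained networks look in the newest picture that a camera, given by its name, has taken for a name from the list of things; names that differ only in an ending like _2 or _b are one class to them, and where a whole thing is asked for, a point or a joint stands for the part that bears it (a point fixed in the world has none). Each returns a list of dicts, best first, with "confidence" (0 to 1); they miss things now and then, are a little off and sometimes report something else, mostly with a low value. They report only what shows in the picture. A call takes as long as a camera call.
- viewer.boxes_of(name, camera): "box" ([left, top, right, bottom] in pixels, round what is visible of it).
- viewer.spot_point(name, camera): "xy" ([column, row] in pixels: a listed point, or the origin of a listed thing).
The state is a dict: "clock": time; "qpos": joint angles; "dq": joint speeds; "joint_torque": joint torques, N m; "tool_pos": TCP position; "eef_rot": TCP orientation; "wrist_force": force on the tool from outside, world axes, zero at the start; "ft_torque": the same for the moment, N m; "width": finger opening in m.
Only numpy, scipy, OpenCV 4.12 (cv2) and the standard library are available. Lean on these libraries where they do the work, as an engineer would, in place of code of your own. Each camera call takes 0.05 s, during which the arm holds its last target.

TASK

The pre-filter of the desktop air cleaner is due for a look against the daylight. Lift the cleaner's top flap (its front tongue is there to take hold of) and swing it right back until it stays open by itself, then draw the thin pre-filter up out of the front slot, leaving the thick cartridge behind it seated and the clean spare, the stapler and the mug where they are. Finish still holding the pre-filter in the gripper, steady and upright with the tab on top, off to the left or right side of the cleaner with a hand's breadth of clear desk between the two as seen from above, its lower edge a good hand's breadth (15 cm or so) above the desk and its flat face turned squarely to the window ahead; the flap stays open.

Things in the scene. Friction and masses are not known exactly. Their poses are not given: they have to be found in the camera images.
- air_cleaner: grey desktop air cleaner, immovable box 210 (x) x 200 (y) x 118 (z) mm, louvred front faces its -x; origin centre of underside, z up. Under the flap a bay open upward: x -93 to +21, y -85 to +85 mm, floor at 12 mm. Front slot (centre x -52.5 mm) holds the pre-filter, rear slot (x -9 mm) the cartridge. Closed top behind the bay, with a 10 mm high knob (not used)
- flap (a joint): white flap 124 (x) x 196 (y) x 6 mm lying on the cleaner's rim (118 mm high), hinged along its rear edge on a line along the cleaner's y. 0 = shut; grows as the front edge rises, to a stop at 1.9 rad, leaning back. 0.12 kg, hardly any friction: released below about 1.6 it falls shut, past 1.65 it falls back on the stop and stays
- flap_tongue (a point): grip point in the flap's tongue (24 mm wide along y, 12 mm thick, reaching 46 mm ahead of the flap's front edge, over free space). Point: mid width and thickness, 16 mm from the tip, 135 mm ahead of the cleaner's origin, 118 mm high when shut; rides a 159 mm arc about the hinge. Gripped across its width by a gripper pointing down, it turns between the pads
- flap_axis (a point): middle of the flap's hinge line, fixed to the cleaner 24 mm behind its origin, 118 mm above the desk; y axis along the hinge
- prefilter: thin mesh filter plate in a pale bare-aluminium frame, 12 (x) x 166 (y) x 78 (z) mm, about 0.12 kg, with a pull tab at the middle of its upper edge; stands upright in the front slot under the flap with 2 mm of play. Origin at the middle of its lower edge, z up to the tab, x square to its face
- prefilter_tab (a point): middle of the pre-filter's pull tab, 90 mm above its lower edge. Tab 12 mm thick (x), 34 mm wide (y), from 78 to 102 mm above the lower edge (top 4 mm below the cleaner's rim when seated). Can be gripped across width or thickness; free space 68 mm to each side in y, 34 mm in front
- cartridge: thick grey filter cartridge in the rear slot, 26 (x) x 166 (y) x 78 (z) mm with two low tabs 12 mm high at its ends; origin at the middle of its underside. To be left seated
- spare: clean spare pre-filter of the same shape lying flat on the desk to the right; origin on its underside, near its middle. To be left alone
- stapler: stapler 44 x 128 x 30 mm lying on the desk to the left; origin at its underside. To be left alone
- mug: brown mug 81 x 116 x 94 mm standing on the desk to the right, behind the spare; origin at the centre of its underside. To be left alone
- window_facing (a point): reference mark for the direction of the window, a bare point on the desk top (nothing to see there): its x axis points straight and level at the window and equals world x, so a plate square to the window has its x axis along it

How it is judged:
On the way, in this order (a step that is already met when the one before it is completed fails the run):
1. the flap is swung right back, open (value of joint flap above 1.65 rad), for 0.2 s.
2. the pre-filter is drawn up clear out of the cleaner, in the gripper (z of prefilter in the frame of air_cleaner above 0.12 m and contact force between the fingers and prefilter above 0.5 N), for 0.1 s.
At the end, for the whole second after the job is handed in: Flap open past 1.65 rad, cartridge seated; pre-filter held still in the gripper, lower edge over 100 mm above the desk, origin over 210 mm from the cleaner's origin seen from above, not touching it, upright within 0.2 rad, face square to the window within 0.25 rad (value of joint flap above 1.65 rad and height (world z) of prefilter above 0.1 m and horizontal distance between prefilter and air_cleaner above 0.21 m and angle between prefilter's own z axis and vertical below 0.2 rad and angle between the x axis of prefilter and the x axis of window_facing, either way round below 0.25 rad and contact force between the fingers and prefilter above 0.5 N and contact force between prefilter and air_cleaner below 0.05 N and linear speed of prefilter below 0.03 m/s and z of cartridge in the frame of air_cleaner below 0.02 m); the arm keeps its last pose, push and grip.
It fails at once if the cartridge is lifted out of its seat (z of cartridge in the frame of air_cleaner above 0.027 m).
It fails at once if the spare filter, the stapler or the mug is pushed about (distance of any of spare, stapler, mug from where it was at the start of the episode above 0.03 m).
It also fails if it takes over 51 s, if anything falls off the work surface, if the arm or the gripper's body presses on something with over 40 N, if the wrist force passes 120 N, or if a joint passes its speed limit or range.

## Working session

There is one attempt and no reset: what is moved stays moved. The work goes in short steps, Python scripts to look and compute and a shell command to move; the robot and the scene stay as the last step left them, time stands still between calls to the robot, and variables do not carry over. Pictures are saved under pics/ and viewed, and the job is handed in when it is done.

```bash
mkdir -p pics
cat > h.py <<'E'
import numpy as np, cv2
from plant import r, viewer, sign_off
def cam(n,f=None):
    p,d=viewer.camera(n)
    if f: cv2.imwrite('pics/'+f,p)
    return p,d
def ray(n,xy):
    c=viewer.calibration(n); T=np.linalg.inv(np.array(c["camera_from_world"]))
    v=np.array([(xy[0]-c["cx"])/c["fx"],-(xy[1]-c["cy"])/c["fy"],-1.])
    return T[:3,3],T[:3,:3]@v
def atz(n,xy,z):
    o,v=ray(n,xy); return o+v*(z-o[2])/v[2]
def dep(n,xy,d):
    o,v=ray(n,xy); return o+v*float(d[int(round(xy[1])),int(round(xy[0]))])
def proj(n,P):
    c=viewer.calibration(n); p=np.array(c["camera_from_world"])@np.append(P,1)
    return c["cx"]+c["fx"]*p[0]/-p[2], c["cy"]-c["fy"]*p[1]/-p[2]
E
python3 - <<'E'
from h import *
np.set_printoptions(precision=4,suppress=True)
s=r.get_state(); print(s)
for n in("side","top"):
    p,d=cam(n,n+'0.png'); c=viewer.calibration(n); print(n,c.keys(),np.linalg.inv(np.array(c["camera_from_world"])))
    for t in("air_cleaner","flap_tongue","flap_axis","spare","stapler","mug"):
        for q in viewer.spot_point(t,n)[:2]:
            print(t,q,dep(n,q["xy"],d))
E
```

```text
{'clock': 0.0, 'qpos': array([-1.4495,  0.2074,  1.543 , -0.    ,  1.3935, -0.1505]), 'dq': array([-0.0015,  0.0018,  0.0026, -0.    , -0.0002, -0.0023]), 'joint_torque': array([  0.0014, -38.3033, -29.1596,  -0.0002,   0.0105,  -0.    ]), 'tool_pos': array([ 0.1542, -0.5531,  0.2301]), 'eef_rot': array([ 0.4282,  0.5637, -0.4271,  0.5625]), 'wrist_force': array([-1.1005,  0.5181, -0.4333]), 'ft_torque': array([-0.056 , -0.0375,  0.0157]), 'width': 0.08574489513281522}
side dict_keys(['fx', 'fy', 'cx', 'cy', 'camera_from_world']) [[ 0.9826 -0.1584  0.0974  0.6513]
 [ 0.1858  0.8591 -0.4769 -0.5114]
 [-0.0081  0.4867  0.8735  0.9313]
 [ 0.      0.      0.      1.    ]]
air_cleaner {'xy': [310.2, 204.9], 'confidence': 0.79} [ 0.6158 -0.0617  0.1191]
flap_tongue {'xy': [259.8, 160.7], 'confidence': 0.57} [0.4753 0.0345 0.1256]
flap_axis {'xy': [317.9, 186.4], 'confidence': 0.91} [ 0.6259 -0.0105  0.122 ]
spare {'xy': [209.0, 366.1], 'confidence': 0.69} [ 0.4594 -0.4317  0.0097]
stapler {'xy': [315.1, 111.1], 'confidence': 0.95} [0.5761 0.3058 0.0266]
mug {'xy': [308.3, 336.2], 'confidence': 0.77} [ 0.6591 -0.3343  0.0265]
top dict_keys(['fx', 'fy', 'cx', 'cy', 'camera_from_world']) [[-0.0177  0.9963 -0.0846  0.4374]
 [-0.9998 -0.0173  0.0049 -0.0538]
 [ 0.0034  0.0847  0.9964  1.3636]
 [ 0.      0.      0.      1.    ]]
air_cleaner {'xy': [269.0, 201.1], 'confidence': 0.95} [ 0.5771 -0.012   0.1227]
flap_axis {'xy': [267.0, 186.5], 'confidence': 0.64} [ 0.622  -0.0066  0.1241]
flap_axis {'xy': [171.1, 206.3], 'confidence': 0.36} [0.5763 0.3135 0.026 ]
spare {'xy': [397.5, 237.6], 'confidence': 0.65} [ 0.4608 -0.4332  0.0066]
spare {'xy': [364.6, 177.7], 'confidence': 0.65} [ 0.6589 -0.3248  0.0357]
stapler {'xy': [169.9, 207.4], 'confidence': 0.83} [0.5723 0.3163 0.0302]
mug {'xy': [363.0, 176.9], 'confidence': 0.9} [ 0.6629 -0.3211  0.0283]
```

View pics/side0.png

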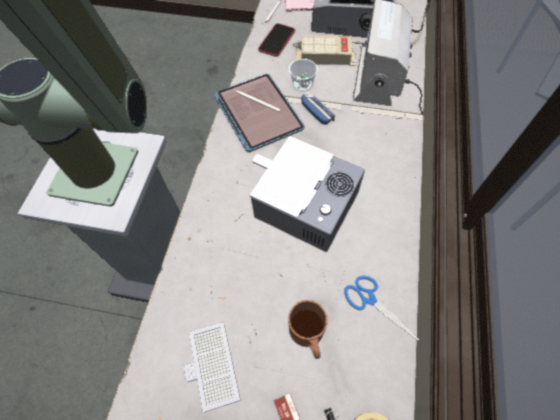

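View pics/top0.png

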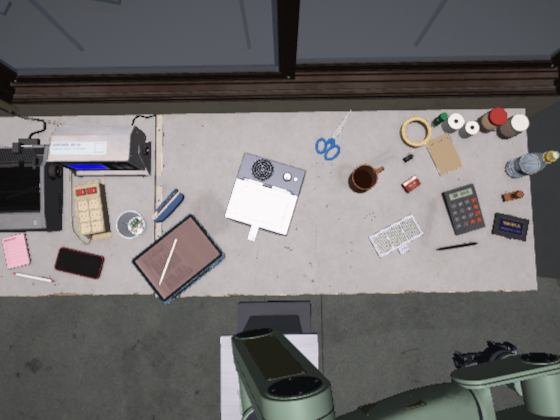

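The side view shows the cleaner turned, with its white flap and the tongue at about (262,160). In the top view the tongue is at about (253,234). I'll fit the pose from the top view's depth.

```bash
cat > fit.py <<'E'
from h import *
np.set_printoptions(precision=4,suppress=True)
p,d=cam("top")
c=viewer.calibration("top");T=np.linalg.inv(np.array(c["camera_from_world"]))
v,u=np.mgrid[0:420,0:560]
P=np.stack([(u-c["cx"])/c["fx"]*d,-(v-c["cy"])/c["fy"]*d,-d],-1)@T[:3,:3].T+T[:3,3]
g=p.min(2)
near=(np.hypot(P[...,0]-.58,P[...,1]+.01)<.25)&(d>0)
box=near&(P[...,2]>.105)&(P[...,2]<.14)
white=box&(g>190)
for nm,m in(("box",box),("white",white)):
    m=m.astype(np.uint8)
    m=cv2.morphologyEx(m,cv2.MORPH_OPEN,np.ones((13,13)))
    q=P[m>0]; rc=cv2.minAreaRect(q[:,:2].astype(np.float32)*1000)
    print(nm,rc,cv2.boxPoints(rc),q[:,2].mean())
t=white.astype(np.uint8); t=t-cv2.morphologyEx(t,cv2.MORPH_OPEN,np.ones((13,13)))
n,l,st,ce=cv2.connectedComponentsWithStats(t)
for i in range(1,n):
    if st[i,4]>20:
        q=P[l==i]; print(st[i],ce[i],q.mean(0),cv2.minAreaRect(q[:,:2].astype(np.float32)*1000))
E
python3 fit.py
```

```text
box ((601.9625244140625, 1.8330841064453125), (199.55926513671875, 216.1463623046875), 72.22692108154297) [[ 468.5898  -60.1953]
 [ 674.4202 -126.1735]
 [ 735.3352   63.8614]
 [ 529.5049  129.8396]] 0.12239337054430002
white ((564.45703125, 12.873924255371094), (197.06202697753906, 138.01588439941406), 72.11680603027344) [[ 468.5266  -59.7057]
 [ 599.8741 -102.0873]
 [ 660.3875   85.4536]
 [ 529.0399  127.8352]] 0.12459564371965692
[284 173   7   7  37] [286.8919 175.8378] [ 0.6536 -0.0681  0.1265] ((653.4033813476562, -68.49430847167969), (18.8063907623291, 18.186185836791992), 84.61090087890625)
[232 178   9  16  96] [236.25   186.7292] [0.623  0.0876 0.124 ] ((626.60107421875, 88.26158905029297), (24.79510498046875, 47.325157165527344), 88.85530853271484)
[268 186  14  13  34] [272.4706 189.1765] [ 0.6134 -0.0232  0.1243] ((611.80810546875, -21.782567977905273), (24.97601890563965, 50.261329650878906), 36.623897552490234)
[225 206   3  11  22] [226.3182 212.2727] [0.5449 0.1184 0.1242] ((548.875, 118.40074157714844), (6.812726974487305, 30.742996215820312), 83.78532409667969)
[261 219  30  16 282] [277.5284 225.4113] [ 0.5022 -0.0369  0.1238] ((508.3500671386719, -30.982654571533203), (79.3868408203125, 45.80219650268555), 72.38723754882812)
[247 227  12  14 107] [252.486  233.0748] [0.4802 0.0395 0.1236] ((481.55078125, 39.673194885253906), (23.156370162963867, 43.13723373413086), 71.0069351196289)
```

```bash
cat >> h.py <<'E'
from scipy.spatial.transform import Rotation as R
np.set_printoptions(precision=4,suppress=True)
YAW=np.deg2rad(-17.8); CX=np.array([np.cos(YAW),np.sin(YAW),0]); CY=np.array([-np.sin(YAW),np.cos(YAW),0]); O=np.array([.600,.002,0])
def go(P,zdir=None):
    s=r.get_state(); M=R.from_quat(s["eef_rot"]).as_matrix()
    print("clock",s["clock"],"tcp",s["tool_pos"],"axes(cols)\n",M,"\nF",s["wrist_force"],"w",s["width"])
    print("dp cm",M.T@(np.array(P)-s["tool_pos"])*100)
    if zdir is not None:
        for sg in(1,-1):
            v=M.T@(sg*np.array(zdir)); print("turn deg",np.rad2deg(np.arctan2(-v[1],v[2])))
E
python3 - <<'E'
from h import *
G=O-.135*CX; print(G)
go([G[0],G[1],.231],CY)
print(r.get_state()["qpos"])
E
```

```text
[0.4715 0.0433 0.    ]
clock 0.75 tcp [ 0.1544 -0.5539  0.2313] axes(cols)
 [[ 0.      0.9633  0.2685]
 [-0.0001  0.2685 -0.9633]
 [-1.     -0.      0.0001]] 
F [-0.8382 -0.1329  0.9463] w 0.08516110080746439
dp cm [  0.0293  46.5799 -49.0133]
turn deg -146.62653954096027
turn deg 33.37346045903976
[-1.4495  0.2066  1.5414 -0.      1.3935 -0.1505]
```

```bash
python3 -m crank '{"dp":[[0,23,-24],[0,23,-24],[0,23,-24],[0,23,-24],[0,23,-24],[0,23,-24],[0,23,-24],[0,23,-24],[0,23,-24],[0,23,-24]],"turn":[7,14,21,28,33.4,33.4,33.4,33.4,33.4,33.4]}' 0 60
python3 - <<'E'
from h import *
G=O-.135*CX
go([G[0],G[1],.231],CY);print(r.get_state()["qpos"])
E
```

```text
clock: 1.58
tool_pos: [0.3124, -0.2593, 0.2315]
eef_rot: [-0.57, -0.418, 0.57, -0.418]
wrist_force: [-0.3, -0.4, -0.4]
width: 0.0853
clock 1.5833 tcp [ 0.3124 -0.2593  0.2315] axes(cols)
 [[ 0.0004  0.9536 -0.3012]
 [-0.0009 -0.3012 -0.9536]
 [-1.      0.0006  0.0008]] 
F [-0.2535 -0.4208 -0.3808] w 0.08534326465030245
dp cm [  0.0309   6.0609 -33.6407]
turn deg -179.72751347865278
turn deg 0.2724865213472275
[-0.9065 -0.1716  1.9255 -0.0003  1.3868  0.9702]
```

```bash
python3 -m crank '{"dp":[[0,6,-33.6],[0,6,-33.6],[0,6,-33.6],[0,6,-33.6],[0,6,-33.6],[0,6,-33.6],[0,6,-33.6],[0,6,-33.6],[0,6,-33.6],[0,6,-33.6]],"turn":[0.3,0.3,0.3,0.3,0.3,0.3,0.3,0.3,0.3,0.3]}'
python3 - <<'E'
from h import *
G=O-.135*CX
p,d=cam("wrist","w1.png")
for t in("flap_tongue","flap_axis"):
    for q in viewer.spot_point(t,"wrist")[:2]: print(t,q,atz("wrist",q["xy"],.118))
p,d=cam("side","s1.png")
go([G[0],G[1],.099],CY);print(r.get_state()["qpos"])
E
```

```text
clock: 2.42
tool_pos: [0.4728, 0.0411, 0.2312]
eef_rot: [-0.572, -0.416, 0.572, -0.416]
wrist_force: [-0.1, -1.2, 0.0]
width: 0.0852
flap_tongue {'xy': [274.0, 203.3], 'confidence': 0.94} [0.4724 0.0385 0.118 ]
clock 2.6167 tcp [0.4711 0.0385 0.2311] axes(cols)
 [[-0.0007  0.9495 -0.3139]
 [-0.0007 -0.3139 -0.9495]
 [-1.     -0.0004  0.0009]] 
F [-0.3786 -0.2792 -0.1079] w 0.08524068223951649
dp cm [13.2077 -0.1095 -0.4757]
turn deg 179.5080737218595
turn deg -0.4919262781405064
[-0.1013 -0.0139  1.7828 -0.0008  1.3733  1.7889]
```

View pics/w1.png

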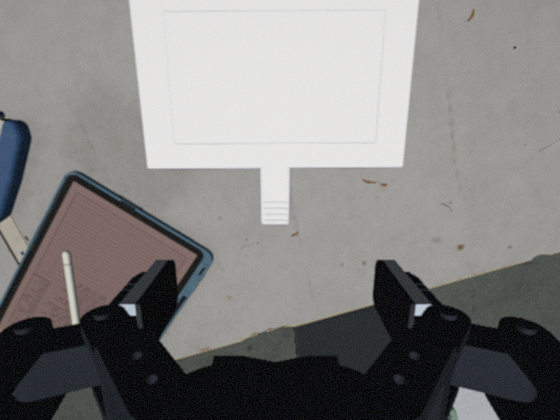

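View pics/s1.png

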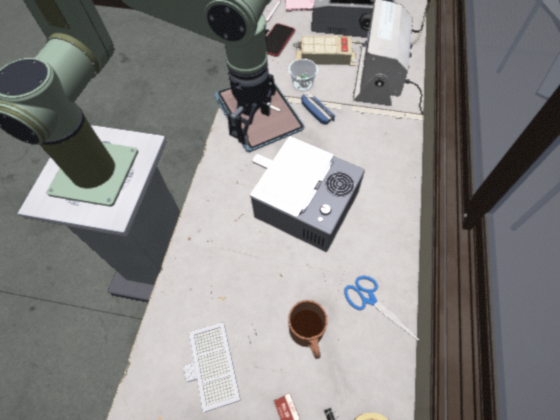

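The wrist view shows the tongue tip at (275,222), centred between the fingers, and the flap edge is level in the picture. Going straight down and closing.

```bash
python3 -m crank '{"dp":[[4,0,0],[8,0,0],[12,0,0],[13.2,0,0],[13.2,0,0]],"turn":[-0.4,-0.4,-0.4,-0.4,-0.4]}' && python3 -m crank '{"dp":[[0,0,0],[0,0,0],[0,0,0],[0,0,0],[0,0,0],[0,0,0],[0,0,0],[0,0,0]],"turn":[0,0,0,0,0,0,0,0]}' 255 30
python3 - <<'E'
from h import *
p,d=cam("wrist","w2.png")
p,d=cam("side","s2.png")
go([0,0,0],CY)
E
```

```text
clock: 3.03
tool_pos: [0.4669, 0.039, 0.095]
eef_rot: [-0.569, -0.418, 0.574, -0.414]
wrist_force: [-0.1, -0.8, -0.3]
width: 0.0855
clock: 3.7
tool_pos: [0.4731, 0.0415, 0.101]
eef_rot: [0.572, 0.417, -0.57, 0.417]
wrist_force: [0.2, 4.7, 6.6]
width: 0.0232
clock 3.8 tcp [0.4731 0.0415 0.101 ] axes(cols)
 [[ 0.0038  0.9525 -0.3044]
 [ 0.0015 -0.3044 -0.9525]
 [-1.      0.0031 -0.0025]] 
F [-0.4411  5.3064  5.8863] w 0.023118367623468906
dp cm [  9.9134 -43.8336  18.3763]
turn deg -179.92179039131867
turn deg 0.0782096086813412
```

View pics/w2.png

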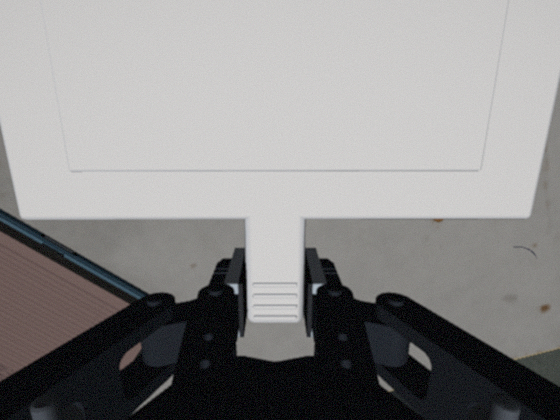

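The tongue is gripped: width 23 mm, pads at rows 250–330 around it. Now the first part of the arc.

```bash
python3 -m crank '{"dp":[[-2.4,0.2,0],[-4.7,0.7,0],[-6.9,1.6,0],[-9,2.8,0],[-10.8,4.3,0],[-12.5,6,0],[-12.5,6,0]],"turn":[0,0,0,0,0,0,0]}'
python3 - <<'E'
from h import *
p,d=cam("wrist","w3.png")
p,d=cam("side","s3.png")
go([0,0,0],CY)
E
```

```text
clock: 4.38
tool_pos: [0.5326, 0.0226, 0.2279]
eef_rot: [0.573, 0.416, -0.569, 0.418]
wrist_force: [-0.3, 5.4, 1.7]
width: 0.0235
clock 4.4833 tcp [0.5302 0.0233 0.2259] axes(cols)
 [[ 0.0039  0.9526 -0.3041]
 [ 0.0019 -0.3041 -0.9526]
 [-1.      0.0032 -0.003 ]] 
F [0.491  5.5432 4.3105] w 0.023525801325004873
dp cm [ 22.3826 -49.873   18.4131]
turn deg -179.9041675358368
turn deg 0.0958324641632109
```

View pics/s3.png

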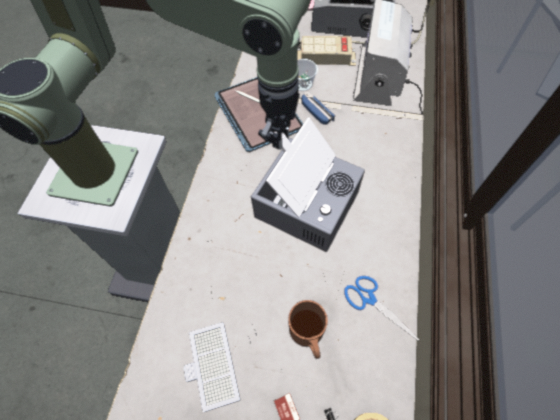

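View pics/w3.png

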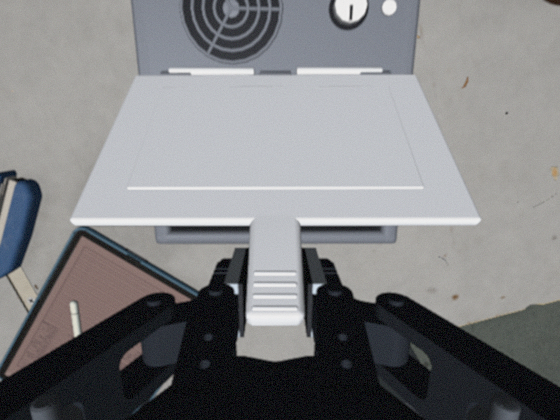

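The flap is up about 0.9 rad with the tongue still between the pads. Continuing the arc to about 1.78 rad.

```bash
python3 -m crank '{"dp":[[-1.3,2,0],[-2.3,4.1,0],[-3,6.4,0],[-3.4,8.8,0],[-3.35,11.2,0],[-3.05,13.2,0],[-3.05,13.2,0],[-3.05,13.2,0]],"turn":[0,0,0,0,0,0,0,0]}'
python3 - <<'E'
from h import *
p,d=cam("wrist","w4.png")
p,d=cam("side","s4.png")
go([0,0,0],CY)
E
```

```text
clock: 5.15
tool_pos: [0.6565, -0.0167, 0.2553]
eef_rot: [0.572, 0.417, -0.569, 0.418]
wrist_force: [2.7, 4.5, 2.2]
width: 0.0232
clock 5.25 tcp [ 0.6561 -0.0166  0.2553] axes(cols)
 [[ 0.0047  0.9528 -0.3034]
 [ 0.0014 -0.3034 -0.9529]
 [-1.      0.0041 -0.0027]] 
F [3.7486 4.152  2.0297] w 0.023408342116627366
dp cm [ 25.2251 -63.1292  18.3936]
turn deg -179.863574789189
turn deg 0.13642521081101913
```

View pics/s4.png

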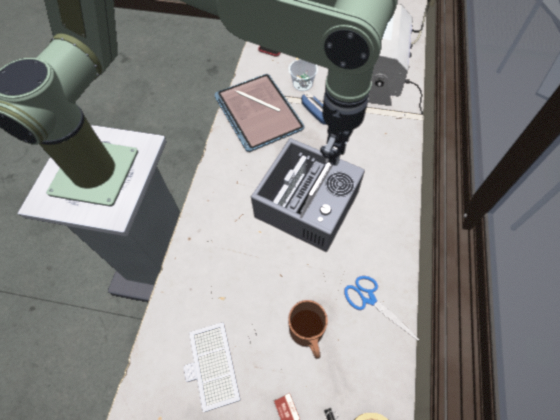

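View pics/w4.png

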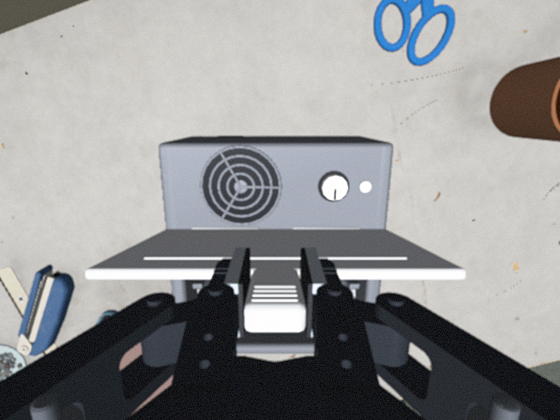

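Flap at about 1.77 rad. A little further, then release and rise straight up.

```bash
python3 -m crank '{"dp":[[0.1,0.5,0],[0.2,0.9,0],[0.2,0.9,0]],"turn":[0,0,0]}' && python3 -m crank '{"dp":[[0,0,0],[0,0,0],[0,0,0],[0,0,0],[0,0,0],[0,0,0]],"turn":[0,0,0,0,0,0]}' 0 60 && python3 -m crank '{"dp":[[-3,0,0],[-7,0,0],[-7,0,0],[-7,-4,0],[-7,-8,0],[-7,-12,0],[-7,-14,0],[-7,-14,0]],"turn":[0,0,0,0,0,0,0,0]}'
python3 - <<'E'
from h import *
O=np.array([.6005,-.0015,0])
p,d=cam("wrist","w5.png")
for t in("prefilter_tab","prefilter","cartridge","flap_axis","flap"):
    for q in viewer.spot_point(t,"wrist")[:2]: print(t,q,dep("wrist",q["xy"],d),atz("wrist",q["xy"],.102))
p,d=cam("side","s5.png")
for q in viewer.spot_point("prefilter_tab","side")[:2]: print(q,dep("side",q["xy"],d),atz("side",q["xy"],.102))
G=O-.0525*CX; print(G)
go([G[0],G[1],.083],CY)
E
```

```text
clock: 5.5
tool_pos: [0.6634, -0.0189, 0.2536]
eef_rot: [0.572, 0.418, -0.57, 0.417]
wrist_force: [1.3, 5.9, 4.8]
width: 0.0234
clock: 6.0
tool_pos: [0.6627, -0.0209, 0.2525]
eef_rot: [-0.571, -0.417, 0.571, -0.417]
wrist_force: [-0.1, 0.5, -0.3]
width: 0.0851
clock: 6.67
tool_pos: [0.5262, 0.0234, 0.3234]
eef_rot: [-0.571, -0.418, 0.571, -0.417]
wrist_force: [0.4, 0.4, -0.4]
width: 0.0851
prefilter_tab {'xy': [275.2, 157.3], 'confidence': 0.94} [0.5549 0.0129 0.1149] [0.5535 0.0134 0.102 ]
prefilter {'xy': [273.7, 147.8], 'confidence': 0.62} [0.5582 0.0138 0.0281] [0.5644 0.0115 0.102 ]
cartridge {'xy': [271.9, 114.4], 'confidence': 0.87} [0.5987 0.0025 0.0909] [0.5986 0.0024 0.102 ]
flap_axis {'xy': [270.0, 79.5], 'confidence': 0.76} [ 0.6299 -0.006   0.1238] [ 0.6321 -0.0064  0.102 ]Traceback (most recent call last):
  File "<stdin>", line 5, in <module>
ValueError: it knows: air_cleaner, cartridge, flap_axis, flap_tongue, mug, prefilter, prefilter_tab, spare, stapler, window_facing
```

View pics/w5.png

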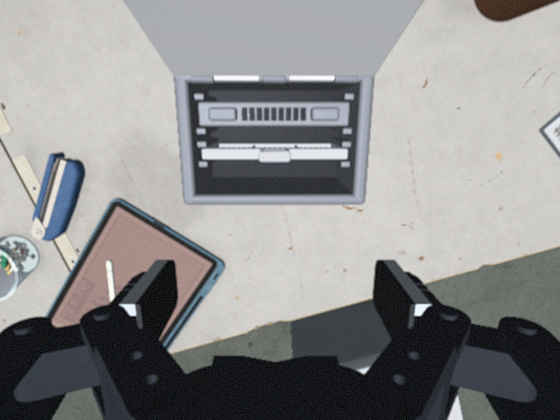

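The wrist view shows the flap resting back, with the pre-filter tab at (275,156) midway between the fingers and the cartridge behind it at row 114.

Run:
```python
from h import *
p,d=cam("side","s5.png")
for q in viewer.spot_point("prefilter_tab","side")[:2]: print(q,dep("side",q["xy"],d),atz("side",q["xy"],.102))
print(atz("wrist",[275,156],.114))
go([.553,.0135,.083],CY)
```

```text
{'xy': [286.2, 177.0], 'confidence': 0.91} [0.5464 0.0058 0.1158] [0.5447 0.0145 0.102 ]
[0.5567 0.0122 0.114 ]
clock 7.0167 tcp [0.5305 0.0215 0.3226] axes(cols)
 [[-0.0001  0.9523 -0.3051]
 [-0.0001 -0.3051 -0.9523]
 [-1.     -0.0001  0.0001]] 
F [-0.3283 -0.2892 -0.6791] w 0.08535717025093871
dp cm [23.9564  2.3879  0.0714]
turn deg -179.9637912912084
turn deg 0.036208708791609055
```

View pics/s5.png

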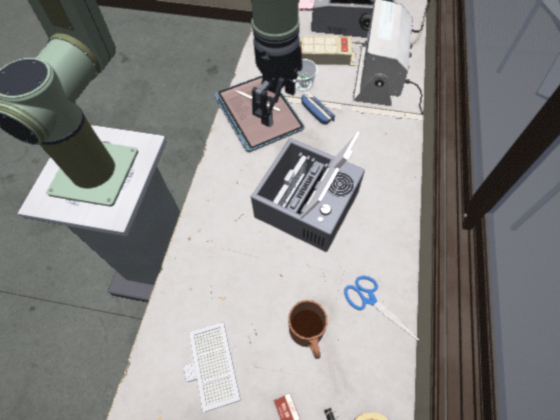

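```bash
python3 -m crank '{"dp":[[4,2.3,0],[8,2.3,0],[12,2.3,0],[16,2.3,0],[16,2.3,0],[16,2.3,0]],"turn":[0,0,0,0,0,0]}' 0 60
python3 - <<'E'
from h import *
p,d=cam("wrist","w6.png")
for t in("prefilter_tab","flap_axis"):
    for q in viewer.spot_point(t,"wrist")[:1]: print(t,q,dep("wrist",q["xy"],d),atz("wrist",q["xy"],.102))
c=viewer.calibration("wrist");print(np.linalg.inv(np.array(c["camera_from_world"])))
go([.5525,.0135,.083],CY)
print(proj("wrist",r.get_state()["tool_pos"]))
E
```

```text
clock: 7.52
tool_pos: [0.5497, 0.015, 0.1601]
eef_rot: [-0.569, -0.419, 0.573, -0.415]
wrist_force: [0.9, 0.6, 0.7]
width: 0.0853
prefilter_tab {'xy': [271.7, 226.6], 'confidence': 0.88} [0.5583 0.0144 0.119 ] [0.5529 0.0163 0.102 ]
flap_axis {'xy': [267.6, 96.7], 'confidence': 0.6} [ 0.6299 -0.0065  0.133 ] [ 0.6319 -0.0064  0.102 ]
[[-0.3044  0.9192  0.2496  0.6185]
 [-0.9525 -0.2933 -0.0817 -0.0071]
 [-0.0019 -0.2626  0.9649  0.3096]
 [ 0.      0.      0.      1.    ]]
clock 7.6667 tcp [0.5544 0.0145 0.1664] axes(cols)
 [[ 0.0065  0.9525 -0.3046]
 [-0.0008 -0.3046 -0.9525]
 [-1.      0.0064 -0.0012]] 
F [ 0.4174 -0.1608  0.8733] w 0.08546267307330459
dp cm [ 8.3386 -0.2044  0.1659]
turn deg -179.93359149746854
turn deg 0.06640850253144438
(np.float64(273.1353610506482), np.float64(266.50177184424444))
```

View pics/w6.png

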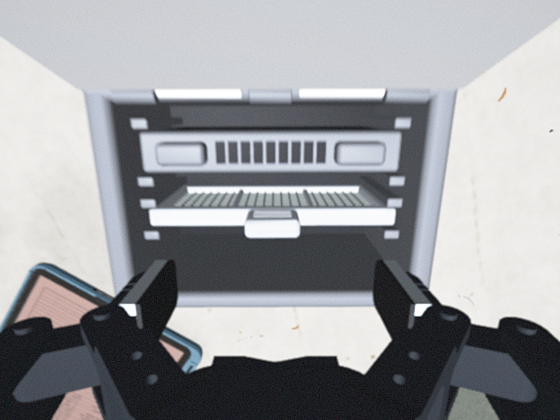

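Run:
```python
from h import *
for x in([272,228],[272,220],[272,237],[248,228],[297,228]):print(x,atz("wrist",x,.114))
print(atz("wrist",[150,216],.102),atz("wrist",[395,216],.102))
```

```text
[272, 228] [0.5561 0.0151 0.114 ]
[272, 220] [0.5611 0.0135 0.114 ]
[272, 237] [0.5504 0.0169 0.114 ]
[248, 228] [0.5607 0.0294 0.114 ]
[297, 228] [0.5514 0.0002 0.114 ]
[0.5846 0.0904 0.102 ] [ 0.5357 -0.063   0.102 ]
```

The tab's top face is at (272,228), in line with the TCP. The plate's shoulder is at z = 0.090, so I'll stop the tips just above it, at about 0.094.

```bash
python3 -m crank '{"dp":[[3,0.1,0],[5.5,0.1,0],[6.8,0.1,0],[6.8,0.1,0],[6.8,0.1,0],[6.8,0.1,0]],"turn":[0,0,0,0,0,0]}' 0 60
python3 - <<'E'
from h import *
go([.5555,.0148,.094],CY)
p,d=cam("wrist","w7.png")
E
python3 -m crank '{"dp":[[0,0,0],[0,0,0],[0,0,0],[0,0,0],[0,0,0],[0,0,0],[0,0,0],[0,0,0]],"turn":[0,0,0,0,0,0,0,0]}' 255 60
python3 - <<'E'
from h import *
go([.5555,.0148,.094],CY)
p,d=cam("wrist","w8.png")
E
```

```text
clock: 8.17
tool_pos: [0.5551, 0.0144, 0.0979]
eef_rot: [0.573, 0.416, -0.57, 0.418]
wrist_force: [-0.2, -0.5, -0.0]
width: 0.0853
clock 8.1667 tcp [0.5551 0.0144 0.0979] axes(cols)
 [[ 0.0059  0.9525 -0.3044]
 [-0.0007 -0.3044 -0.9525]
 [-1.      0.0058 -0.0011]] 
F [-0.2188 -0.4614 -0.0138] w 0.08528518023446928
dp cm [ 0.3943  0.025  -0.0552]
turn deg -179.92209085404303
turn deg 0.0779091459569817
clock: 8.88
tool_pos: [0.5531, 0.0145, 0.0954]
eef_rot: [0.571, 0.417, -0.571, 0.417]
wrist_force: [0.5, 0.2, 3.9]
width: 0.0324
clock 8.8833 tcp [0.5531 0.0145 0.0954] axes(cols)
 [[ 0.0014  0.9525 -0.3045]
 [-0.0002 -0.3045 -0.9525]
 [-1.      0.0014 -0.0002]] 
F [0.4674 0.2086 3.9299] w 0.032390107598272315
dp cm [ 0.1453  0.2214 -0.098 ]
turn deg -179.92794106956103
turn deg 0.07205893043897996
```

View pics/w8.png

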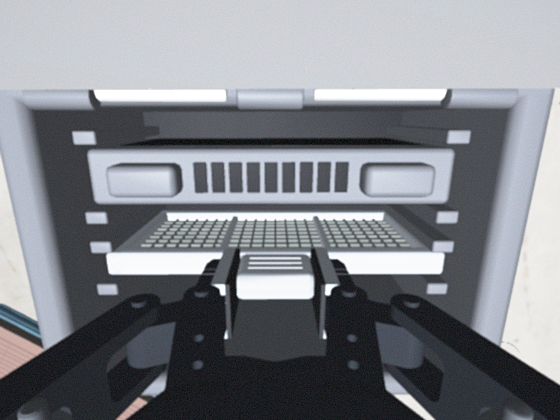

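View pics/w7.png

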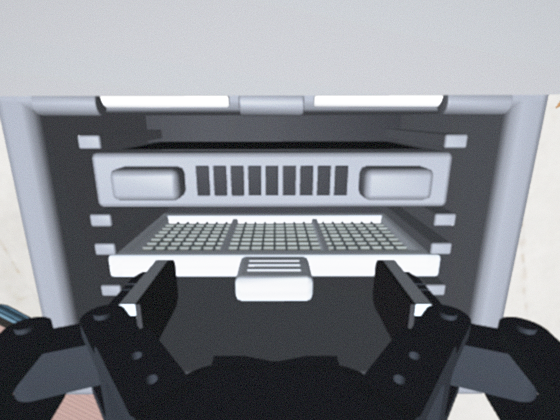

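The tab is held between the pads (width 32 mm). Lifting straight up.

```bash
python3 -m crank '{"dp":[[0,0,0],[0,0,0],[-1,0,0],[-2,0,0],[-3,0,0],[-4,0,0],[-5,0,0],[-6,0,0],[-7,0,0],[-7,0,0]],"turn":[0,0,0,0,0,0,0,0,0,0]}' 255 90
python3 - <<'E'
from h import *
p,d=cam("wrist","w9.png")
p,d=cam("side","s9.png")
go([0,0,0],CY)
E
```

```text
clock: 9.77
tool_pos: [0.5543, 0.0145, 0.1679]
eef_rot: [0.572, 0.416, -0.57, 0.418]
wrist_force: [2.1, 0.5, 0.4]
width: 0.0315
clock 9.8667 tcp [0.5528 0.0146 0.1655] axes(cols)
 [[ 0.0014  0.9525 -0.3044]
 [-0.0002 -0.3044 -0.9525]
 [-1.      0.0014 -0.0002]] 
F [ 0.0319  0.1836 -1.5679] w 0.0315717263021968
dp cm [ 16.4759 -52.2361  18.2267]
turn deg -179.92507864410268
turn deg 0.07492135589731035
```

View pics/w9.png

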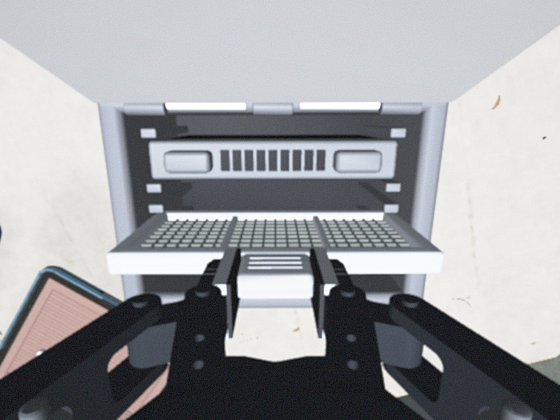

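View pics/s9.png

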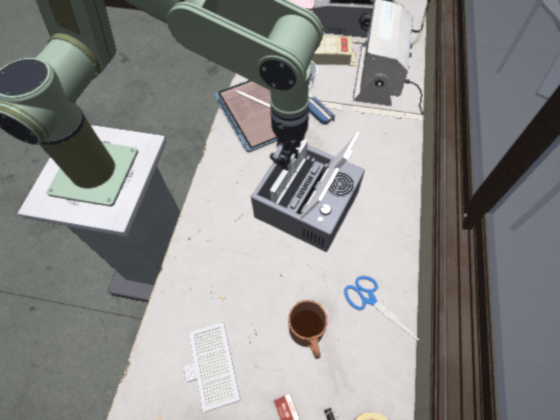

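The plate rises with the gripper and the cartridge stays seated. Lifting further, and pausing clear of the cleaner.

```bash
python3 -m crank '{"dp":[[-1.5,0,0],[-3,0,0],[-4.5,0,0],[-6,0,0],[-7.5,0,0],[-9,0,0],[-10,0,0],[-10,0,0],[-10,0,0],[-10,0,0]],"turn":[0,0,0,0,0,0,0,0,0,0]}'
python3 - <<'E'
from h import *
p,d=cam("wrist","w10.png")
go([.5,-.335,.24],[0,1,0]);print(r.get_state()["qpos"])
E
```

```text
clock: 10.7
tool_pos: [0.5516, 0.0148, 0.2633]
eef_rot: [-0.57, -0.418, 0.572, -0.416]
wrist_force: [0.2, -0.3, -1.6]
width: 0.0316
clock 10.75 tcp [0.5515 0.0148 0.2631] axes(cols)
 [[-0.003   0.9525 -0.3045]
 [ 0.0004 -0.3045 -0.9525]
 [-1.     -0.003   0.0005]] 
F [-0.163  -1.0096 -1.5472] w 0.031338283176518725
dp cm [ 2.3101  5.7509 34.883 ]
turn deg 162.27143732439058
turn deg -17.728562675609414
[-0.1301  0.1357  1.5576 -0.      1.4513  1.7501]
```

View pics/w10.png

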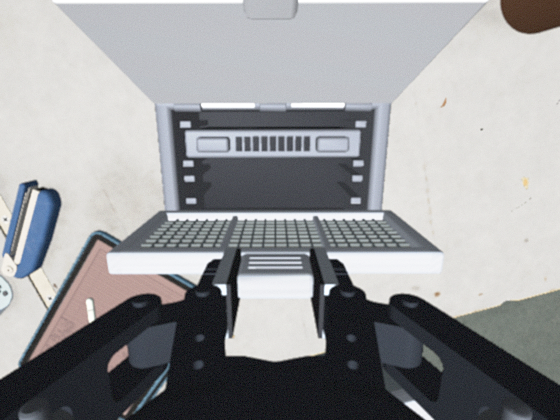

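```bash
python3 -m crank '{"dp":[[0,0,1.5],[0,0,3.5],[0,0,6],[0,0,8.5],[0,0,11],[0,0,13.5],[0,0,16],[0,0,18],[0,0,19.5],[0,0,20]],"turn":[0,0,0,0,0,0,0,0,0,0]}'
python3 -m crank '{"dp":[[0,0.5,1.5],[0,1.2,3.5],[0,2,6],[0,3,8.5],[0.5,4,11],[1,5,13],[1.5,5.5,14],[2,5.7,14.7],[2.1,5.7,14.9],[2.1,5.7,14.9]],"turn":[-2,-4,-6,-8,-10,-12,-14,-16,-17,-17.8]}'
python3 -m crank '{"dp":[[0,0,0],[0,0,0],[0,0,0],[0,0,0]],"turn":[0,0,0,0]}'
python3 - <<'E'
from h import *
for n in("wrist","side","top"):
    p,d=cam(n,n+"11.png")
    for t in("prefilter","prefilter_tab"):
        for q in viewer.spot_point(t,n)[:2]: print(n,t,q,dep(n,q["xy"],d))
go([.5,-.335,.24],[0,1,0])
E
```

```text
clock: 11.58
tool_pos: [0.4903, -0.1776, 0.2635]
eef_rot: [-0.571, -0.417, 0.572, -0.416]
wrist_force: [0.0, 0.0, -1.1]
width: 0.0317
clock: 12.42
tool_pos: [0.5, -0.3345, 0.2422]
eef_rot: [0.5, 0.502, -0.5, 0.499]
wrist_force: [0.6, 0.8, -1.7]
width: 0.0316
clock: 12.75
tool_pos: [0.5008, -0.3346, 0.2443]
eef_rot: [0.5, 0.5, -0.499, 0.501]
wrist_force: [-0.4, -0.8, -1.6]
width: 0.0311
wrist prefilter {'xy': [276.4, 217.5], 'confidence': 0.96} [ 0.5018 -0.3368  0.1704]
wrist prefilter_tab {'xy': [274.3, 275.9], 'confidence': 0.9} [ 0.5043 -0.3356  0.2613]
side prefilter {'xy': [229.0, 308.2], 'confidence': 0.79} [ 0.5012 -0.3389  0.1681]
side prefilter {'xy': [316.5, 111.2], 'confidence': 0.56} [0.5803 0.3054 0.0275]
side prefilter_tab {'xy': [221.0, 292.5], 'confidence': 0.91} [ 0.5171 -0.357   0.3398]
side prefilter_tab {'xy': [303.4, 202.9], 'confidence': 0.4} [ 0.5964 -0.0332  0.0722]
top prefilter {'xy': [379.5, 219.5], 'confidence': 0.69} [ 0.4873 -0.2434  0.5642]
top prefilter_tab {'xy': [398.0, 237.4], 'confidence': 0.54} [ 0.4614 -0.4341  0.0094]
clock 13.2 tcp [ 0.5004 -0.3351  0.2438] axes(cols)
 [[ 0.      1.      0.0012]
 [ 0.      0.0012 -1.    ]
 [-1.      0.     -0.    ]] 
F [ 0.0896  0.0828 -0.913 ] w 0.03163889357657609
dp cm [ 0.3774 -0.0449 -0.0142]
turn deg -179.93146951469475
turn deg 0.06853048530526713
```

View pics/wrist11.png

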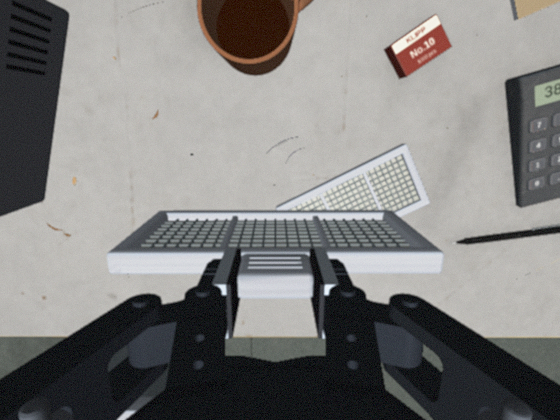

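View pics/side11.png

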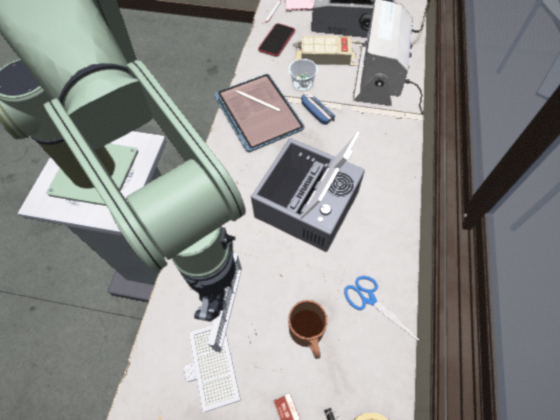

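View pics/top11.png

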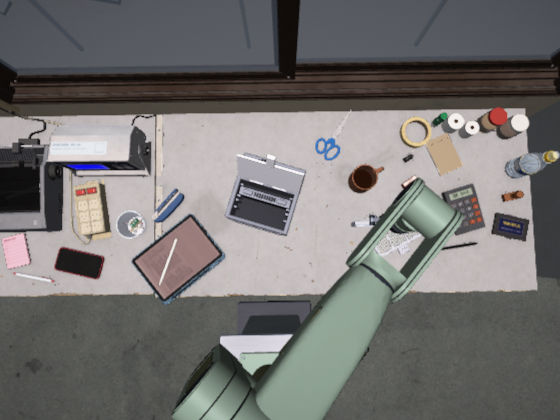

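The wrist view shows the plate hanging level, square to the gripper and across the view ahead (frame from (110,260) to (440,260)). The side and top views show the flap open, and the mug, spare and stapler where they were. The lower edge is at about 0.16 m, with about 12 cm of clear desk to the cleaner.

```bash
python3 -c "
from h import *
s=r.get_state();print(s['clock'],s['tool_pos'],s['width'],abs(s['dq']).max());print(sign_off())"
```

```text
13.2 [ 0.5004 -0.3351  0.2438] 0.03163889357657609 0.002227877962533107
the job is handed in; nothing more can be done
None
```

I swung the flap back by its tongue to about 1.85 rad and let go; it stayed open by itself. I then gripped the pre-filter's tab across its width, drew the filter straight up out of the slot, and moved it to the right side of the cleaner. I turned it about 17.8° to face the window and handed the job in at 13.2 s.

**Last checks before handing in:**
- **Grip:** the gripper was on the tab with 31.6 mm between the fingers, a load of about 1–1.7 N hung from it, and the arm was at rest.
- **Filter position:** it hung upright with the tab on top. The tool was within 0.1° of square to the window, and the filter looked level in the wrist picture. The lower edge was at about 0.16 m.
- **Distance from the cleaner:** about 12 cm of clear desk lay between the two, with the origins about 0.35 m apart.
- **Everything else:** the pictures showed the flap leaning back open, the cartridge seated, and the spare, stapler and mug unmoved.

**What disagreed:** some detections in the last pictures were wrong. The top camera couldn't see the filter under the arm, so its reports landed on the arm and the spare. The side camera's best tab report landed on the gripper. I relied on the tool pose, plus the wrist and side camera readings of the filter's position. Those two put its lower edge at about 0.17 m, close to the 0.16 m from the tool pose.

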